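Eject the key fob and trap it on the slide

TASK

Press the red ejector button of the key dock so that the chrome key fob pops out onto the slide, and stop it there with the other finger before it runs off the lower end. Only the button may bring the fob out; do not lift the fob or disturb the other things on the table. Finish while still holding the fob, lying flat and still on the slide, with the finger.

Things in the scene. Friction and masses are not known exactly. Their poses are not given: they have to be found in the camera images.
- dock: Fixed pale wooden key dock, 245 mm long. Origin: under its middle, on the table; -x points down the slide, +y to the button's side. Level nest: floor 60 mm above the table, x 30 to 80 mm, 40 mm wide between cheeks 14 mm high; it opens at x = 30 mm onto a slide running down to -x. Behind the nest a block reaches 85 mm above the table (the highest part), to x = 126 mm.
- chute: The dock's aluminium slide. Origin: middle of its upper edge, on the surface, at (30, 0, 60) mm in the dock's frame. x points up the slope (18 degrees), z normal to the surface. It runs from x = 0 to -147 mm (open lower end), 40 mm wide between kerbs 5 mm high, 4 mm thick. So slippery that the fob runs down in about 1/3 s unless something already stands in its way.
- ejector_top (a point): Centre of the top of the red ejector button, a level pad 34 mm (dock x) by 28 mm (dock y), at (-40, 50, 59) mm in the dock's frame when up, beside the slide, whose middle there is 37 mm above the table. It goes straight down 13 mm against a spring (1 N rising to about 5 N); fully in, its top is 46 mm above the table. Under it a block 50 by 40 mm, 42 mm high.
- ejector (a joint): Travel of the button in m: 0 up, 0.013 fully in; springs back up when let go. It drives a pusher behind the fob twice as far (26 mm) down-slide; somewhat past half of the press the fob tips over the nest's edge and slides off by itself.
- fob_center (a point): Centre of the loose chrome key fob, a rounded metal block 52 mm long (its x), 34 mm wide (y), 16 mm thick (z), about 120 g. It starts flat in the nest, long side along the slide, centre about 15 mm behind the slide's upper edge, its lower end overhanging the slide by 11 mm.
- tin: Bystander: round aluminium tin with closed flap lid, 78 mm across, 60 mm high. Origin under its centre.
- saucers: Bystander: pair of stacked saucers (blue below, white above), 140 mm across, 23 mm high. Origin under the centre.
- globe_center (a point): Bystander: centre of a green glass sphere of 54 mm diameter, free to roll.
- comb: Bystander: pale wooden comb, 150 by 38 by 6 mm, long side along its x. Origin under its middle.
- candle_cup: Bystander: amber glass candle cup, 64 mm across, 60 mm high. Origin under its centre.
- remote: Bystander: black remote control, 150 by 42 by 18 mm, long side along its x. Origin under its centre.
There are look-alikes about, which are no part of the job. Of the things shaped like the part that bears fob_center, the bare steel one is meant.

How it is judged:
By the outcome, as a careful person would: the job done as asked, in the order asked, and still so for the second after the job is handed in, while the arm keeps its last pose, push and grip.
It also fails if it takes over 29 s, if anything falls off the work surface, if the arm or the gripper's body presses on something with over 40 N, if the wrist force passes 120 N, or if a joint passes its speed limit or range.

ROBOT

A 6-joint arm with a two-finger parallel gripper is mounted at the origin on the work surface. World frame = base frame: x ahead of the robot, y to its left, z up, the work surface at z = 0. Lengths are in m, angles in rad, forces in N, time in s.
With the tool pointing down it reaches from about 0.3 to 0.85 m from the base axis. Payload 4.2 kg.
Tool frame: the origin (TCP) lies between the finger pads; the fingertips stand 25 mm ahead of it and the grasp point (between the pads) lies 6 mm ahead of it; z points along the fingers, y is the line along which they close (so a half turn about z gives the same grasp; the last joint's range is limited). The gripper opens to 91 mm and grips with 3 to 60 N. Pads are 32 mm wide; open, the fingers measure 118 mm over their backs; the gripper's body (76 mm by 178 mm) begins 60 mm behind the grasp point.
Start: joints at [1.21, 0.32, 1.565, -0, 1.257, -0.02], TCP at [0.192, 0.542, 0.239] pointing down, gripper open.
Joint ranges: [-3.11, 3.11], [-0.84, 2.01], [0.21, 2.61], [-1.34, 4.49], [0.05, 2.63], [-2.56, 2.56]. Speed limits (rad/s): [2.57, 2.57, 3.14, 3.14, 3.14, 3.14].

INTERFACE

Orientations are given as a 3x3 rotation matrix whose columns are the frame's x, y, z axes.
In Python, from workcell import env, imaging gives the robot as it stands.
- The arm moves only by the shell command python3 -m crank 'ROWS' [FORCE]. ROWS is JSON, a list of rows, each a list of 5 numbers: the shift along the world's x, y, z in m, then the turn about the world's z in degrees, then the finger opening in m, from 0 to 0.0912. In form: [[x, y, z, yaw, gripper], ...]. A call has 1 to 20 rows; each row is the pose to reach, as a shift and turn from the pose commanded when the call began; what a row does not reach only later rows make up. A row lasts 1/10 s, in which the tool goes at most 50 mm and 8.59 degrees, less where a joint would pass 70% of its speed; a pose out of reach is approached as far as the arm can. A call with a gripper value outside its range is refused whole. The fingers move at their own pace and stop on an object; FORCE is the grip in N (left out, the last holds). Time passes only in rows, so rows that repeat a pose let the fingers close. It gives the time, the measured TCP pose, the force, the opening and the grip force at its end, in the units of the state.
- env.read_state(): the state, without advancing time (a new reading comes with each control period).
- imaging.read_camera(name): name is "side" or "top"; returns a dict with "image" (420x560x3 uint8, red, green, blue), "mtx" (3x3 intrinsics, pixels), "k1" (the pictures are not rectified: a ray, as slopes to the right and down, at radius r is drawn at 1 + k1 r^2 times it, then the intrinsics apply), "eye" and "rotation" of the camera in the world. Camera axes: x right, y down, z forward; pixel columns grow to the right and rows downward; lengths in m; the calibration is good to about 2 mm. A picture is of the moment at which its call begins. There is no depth.
- env.finish_job(): hands the job in; it is judged then, once.
The state is a dict: "time": time; "joint_pos": joint angles; "qd": joint speeds; "tau": joint torques, N m; "tool_pos": TCP position; "tool_rot": TCP orientation; "force": force on the tool from outside, world axes, zero at the start; "ft_torque": the same for the moment, N m; "width": finger opening in m; "gripper_force": force on a finger pad.
Only numpy, scipy, OpenCV 4.12 (cv2) and the standard library are available. Lean on these libraries where they do the work, as an engineer would, in place of code of your own. Each camera call takes 0.05 s, during which the arm holds its last target. There are 200 camera calls.

## Working session

There is one attempt and no reset: what is moved stays moved. The work goes in short steps, Python scripts to look and compute and a shell command to move; the robot and the scene stay as the last step left them, time stands still between calls to the robot, and variables do not carry over. Pictures are saved under pics/ and viewed, at most 10 in all, crops included, and the job is handed in when it is done.

```bash
mkdir -p pics; cat > h.py <<'E'
from workcell import env, imaging
import cv2, numpy as np
def shot(n,f):
    d=imaging.read_camera(n); cv2.imwrite('pics/'+f,d['image'][:,:,::-1]); np.save('pics/'+f+'.npy',d,allow_pickle=True); return d
def load(f): return np.load('pics/'+f+'.npy',allow_pickle=True).item()
def _dc(d): return np.array([d['k1'],0,0,0,0],float)
def ray(d,u,v):
    p=cv2.undistortPoints(np.array([[[u,v]]],float),np.array(d['mtx'],float),_dc(d))[0,0]
    return np.array(d['rotation'])@np.array([p[0],p[1],1])
def atz(d,u,v,z):
    r=ray(d,u,v); e=np.array(d['eye']); return e+r*(z-e[2])/r[2]
def proj(d,P):
    c=(np.atleast_2d(P)-np.array(d['eye']))@np.array(d['rotation'])
    return cv2.projectPoints(c.reshape(-1,1,3),np.zeros(3),np.zeros(3),np.array(d['mtx'],float),_dc(d))[0][:,0]
E
python3 - <<'E'
from h import *
for n in('top','side'):
    d=shot(n,n+'0.png'); print(d['eye'],np.round(d['rotation'],3).tolist(),d['mtx'][0][0],d['k1'])
s=env.read_state(); print(s['time'],s['tool_pos'],np.round(s['tool_rot'],3).tolist(),s['width'])
E
```

```text
[0.38452835 0.04402991 0.96171339] [[0.007, -0.983, 0.185], [-0.999, -0.013, -0.032], [0.034, -0.185, -0.982]] 457.18166433160627 -0.07768769455413185
[ 0.14815087 -0.85812543  0.91571671] [[0.926, -0.238, 0.292], [-0.377, -0.612, 0.695], [0.013, -0.754, -0.656]] 504.8761775435596 -0.008175521289464534
0.1 [0.19205697 0.54154315 0.23820987] [[-0.942, 0.334, -0.001], [0.334, 0.942, -0.001], [0.0, -0.002, -1.0]] 0.09131615411260417
```

View pics/top0.png

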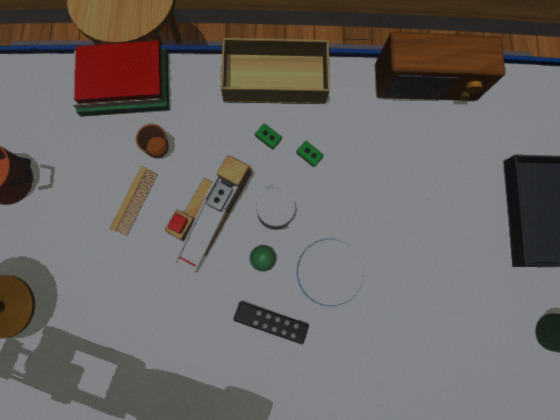

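View pics/side0.png

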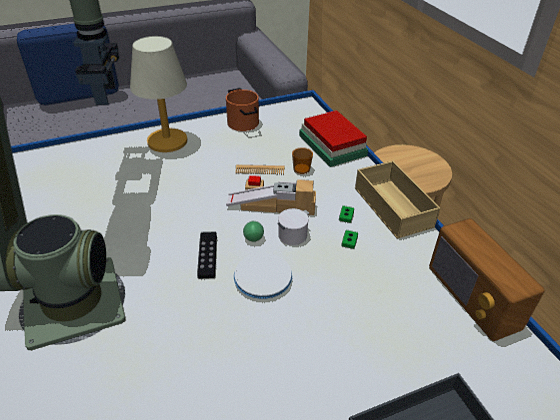

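The top image shows the dock with a grey fob in its nest at (220,193) and the red button at (178,223). Three things are fob-shaped: the grey one at (220,193), and green ones at (268,136) and (310,153). The grey one fits, as it is bare steel and sits in the nest. I'll confirm that in an enlarged crop.

```bash
python3 - <<'E'
from h import *
a=cv2.imread('pics/top0.png')[145:280,150:265]; b=cv2.imread('pics/side0.png')[160:220,220:325]
a=cv2.resize(a,None,fx=4,fy=4,interpolation=2); b=cv2.resize(b,None,fx=3,fy=3,interpolation=2)
c=np.zeros((540,460+315,3),np.uint8); c[:,:460]=a; c[:180,460:]=b
cv2.imwrite('pics/crop0.png',c)
E
```

```text
(no output)
```

View pics/crop0.png

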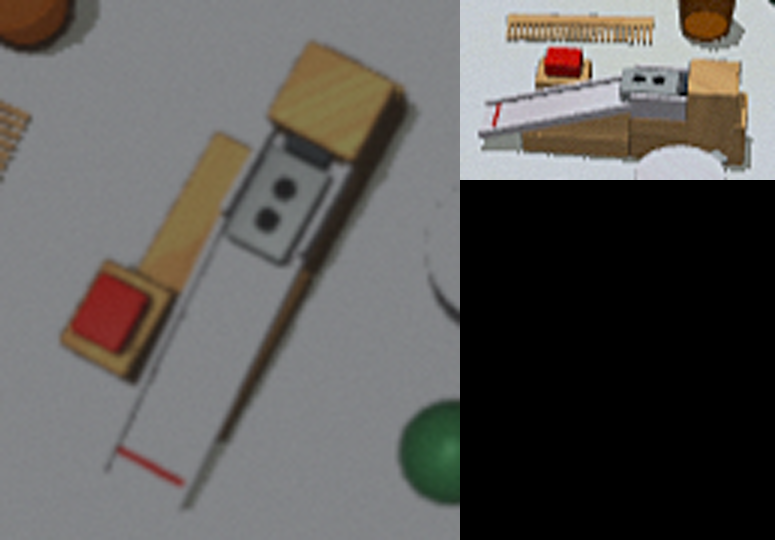

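The crop confirms the bare steel fob in the nest at top pixel (219,196). The button is at (178,223), and the slide's lower corners are at (177,262) and (197,272). Next I'll fit the dock pose.

```bash
python3 - <<'E'
from h import *
from scipy.optimize import least_squares
t,s=load('top0.png'),load('side0.png')
T=lambda x,y:(150+x/4-.4,145+y/4-.4); S=lambda x,y:(220+(x-460)/3-.3,160+y/3-.3)
c,sn=np.cos(np.radians(18)),np.sin(np.radians(18))
end=lambda y,zz=.005:(.03-.147*c-zz*sn,y,.06-.147*sn+zz*c)
obs=[(t,(-.04,.05,.059),T(111,311)),(t,(.045,0,.076),T(277,203)),(t,(.126,.02,.085),T(312,42)),(t,(.126,-.02,.085),T(401,90)),
(t,end(.022),T(108,468)),(t,end(-.022),T(185,507)),(s,(-.04,.05,.059),S(564,57)),(s,(.045,0,.076),S(655,78))]
f=lambda p:np.concatenate([proj(d,np.array([p[0]+P[0]*np.cos(p[2])-P[1]*np.sin(p[2]),p[1]+P[0]*np.sin(p[2])+P[1]*np.cos(p[2]),P[2]]))[0]-q for d,P,q in obs])
g=atz(t,219,196,.07)
r=least_squares(f,[g[0],g[1],-.5],loss='soft_l1');p=r.x
print(p,np.degrees(p[2]));print(np.round(f(p).reshape(-1,2),1).tolist())
R=np.array([[np.cos(p[2]),-np.sin(p[2])],[np.sin(p[2]),np.cos(p[2])]]);print(R.tolist())
for P in((-.04,.05),(-.04,0),(.045,0),(-.11,0)):print(P,R@P+p[:2])
for n,u,v,z in(('comb',134,201,.006),('cup',152,141,.06),('globe',263,258,.027),('tin',276,207,.06),('remote',271,322,.018)):
  w=atz(t,u,v,z);print(n,w,'dock:',R.T@(w[:2]-p[:2]))
s0=env.read_state()['tool_rot'];print(np.degrees(np.arctan2(s0[1][1],s0[0][1])))
E
```

```text
[ 0.5343381   0.14832628 -0.47051523] -26.958536848412425
[[0.6, -0.0], [0.9, -0.3], [2.5, -0.8], [-2.0, -3.8], [-0.4, 0.5], [-0.9, 0.8], [-0.3, -0.3], [-1.7, 0.8]]
[[0.8913348294814436, 0.4533455875524606], [-0.4533455875524606, 0.8913348294814436]]
(-0.04, 0.05) [0.52135198 0.21102685]
(-0.04, 0) [0.4986847  0.16646011]
(0.045, 0) [0.57444816 0.12792573]
(-0.11, 0) [0.43629127 0.1981943 ]
comb [0.57404247 0.31664018 0.006     ] dock: [-0.04091447  0.16802384]
cup [0.6898343  0.27258051 0.06      ] dock: [0.08226908 0.18124564]
globe [0.45487053 0.04077971 0.027     ] dock: [-0.02207645 -0.13188627]
tin [0.55479817 0.01602014 0.06      ] dock: [ 0.07821718 -0.10865359]
remote [0.32674034 0.02316711 0.018     ] dock: [-0.12829876 -0.20567225]
70.47224685525066
```

The fit is good, within a pixel or two apart from the block's corners. Both fingers will stay vertical with the closing line along dock y and an opening of 36.5 mm. One finger goes over the button (y=50) and the other over mid-slide (y=0), both at dock x=-42. The slide finger is then already in the way as the button goes down.

```bash
python3 -m crank '[[0.1,-0.11,0,-4,0.0365],[0.2,-0.22,0,-7.4,0.0365],[0.316,-0.352,0,-7.4,0.0365],[0.316,-0.352,0,-7.4,0.0365],[0.316,-0.352,0,-7.4,0.0365],[0.316,-0.352,0,-7.4,0.0365],[0.316,-0.352,0,-7.4,0.0365],[0.316,-0.352,0,-7.4,0.0365],[0.316,-0.352,0,-7.4,0.0365],[0.316,-0.352,0,-7.4,0.0365],[0.316,-0.352,0,-7.4,0.0365],[0.316,-0.352,0,-7.4,0.0365],[0.316,-0.352,-0.05,-7.4,0.0365],[0.316,-0.352,-0.09,-7.4,0.0365],[0.316,-0.352,-0.12,-7.4,0.0365],[0.316,-0.352,-0.13,-7.4,0.0365],[0.316,-0.352,-0.13,-7.4,0.0365],[0.316,-0.352,-0.13,-7.4,0.0365]]'
python3 - <<'E'
from h import *
t=shot('top','top1.png');s=shot('side','side1.png')
st=env.read_state();print(st['time'],st['tool_pos'],st['width'],st['force'])
R=np.array(st['tool_rot']);print(np.degrees(np.arctan2(R[1,1],R[0,1])))
a=cv2.resize(t['image'][150:280,140:260,::-1],None,fx=3.3,fy=3.3,interpolation=2);b=cv2.resize(s['image'][120:220,215:325,::-1],None,fx=3.6,fy=3.6,interpolation=2)
c=np.zeros((430,800,3),np.uint8);c[:a.shape[0],:a.shape[1]]=a;c[:b.shape[0],400:400+b.shape[1]]=b;cv2.imwrite('pics/crop1.png',c)
E
```

```text
time: 1.9
tool_pos: [0.5088, 0.1909, 0.1104]
tool_rot: [[-0.892, 0.452, 0.002], [0.452, 0.892, 0.001], [-0.002, 0.002, -1.0]]
force: [0.9, -0.0, 0.3]
width: 0.0362
gripper_force: 0.0
2.0 [0.50926248 0.19068743 0.11086263] 0.03643551428267389 [-0.49193177 -0.35464021  1.06113865]
63.099788086329475
```

View pics/crop1.png

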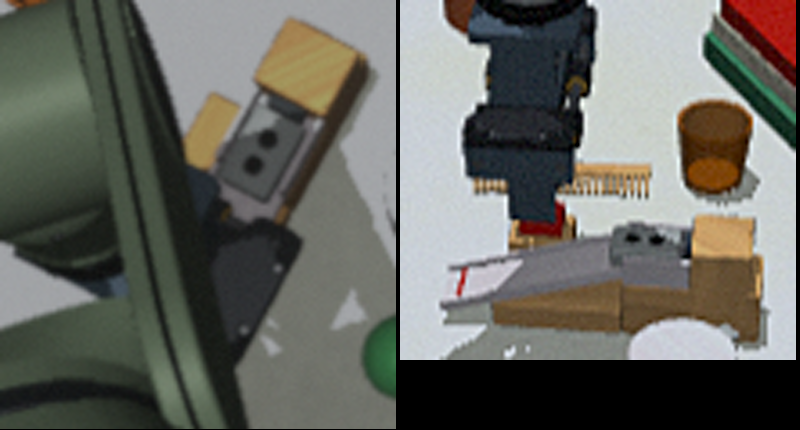

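The slide finger hangs over the slide (its tip is at side pixel ≈(252,181)), the other finger is over the button, and the fob is still in the nest. I'll lower to just above the button and check the alignment.

```bash
python3 -m crank '[[-0.001,-0.001,-0.01,0,0.0365],[-0.001,-0.001,-0.021,0,0.0365],[-0.001,-0.001,-0.021,0,0.0365],[-0.001,-0.001,-0.021,0,0.0365]]'
python3 - <<'E'
from h import *
s=shot('side','side2.png');st=env.read_state();print(st['tool_pos'])
p=np.array([.53434,.14833]);a=-.4705;R=np.array([[np.cos(a),-np.sin(a)],[np.sin(a),np.cos(a)]])
T=np.array(st['tool_rot']);o=np.array(st['tool_pos'])
im=cv2.resize(s['image'][145:215,225:325,::-1],None,fx=8,fy=8,interpolation=2)
q=lambda P:[tuple(int(v) for v in ((x-[225,145])*8+4)) for x in proj(s,P)]
W=lambda x,y,z:[*(R@[x,y]+p),z]
for sg in(1,-1):
  box=[o+T@np.array([i*.016,sg*(.01825+j),.025]) for i,j in((1,0),(1,.0135),(-1,.0135),(-1,0))]
  cv2.polylines(im,[np.array(q(box))],True,(0,255,255),1)
  print([np.round(R.T@(b[:2]-p),4).tolist() for b in box])
z=lambda x:.06-.3249*(.03-x)
for P in([W(-.11,.02,z(-.11)),W(.03,.02,.06),W(.03,-.02,.06),W(-.11,-.02,z(-.11))],[W(-.057,.064,.059),W(-.023,.064,.059),W(-.023,.036,.059),W(-.057,.036,.059)]):
  cv2.polylines(im,[np.array(q(np.array(P)))],True,(0,255,0),1)
cv2.imwrite('pics/crop2.png',im)
E
```

```text
time: 2.4
tool_pos: [0.5069, 0.1888, 0.0874]
tool_rot: [[-0.892, 0.453, -0.001], [0.453, 0.892, -0.0], [0.001, -0.001, -1.0]]
force: [0.2, -0.8, -0.7]
width: 0.0364
gripper_force: 0.0
[0.50722505 0.18888932 0.08780055]
[[-0.0586, 0.0421], [-0.0586, 0.0556], [-0.0266, 0.0556], [-0.0266, 0.0421]]
[[-0.0586, 0.0056], [-0.0585, -0.0079], [-0.0265, -0.0079], [-0.0266, 0.0056]]
```

View pics/crop2.png

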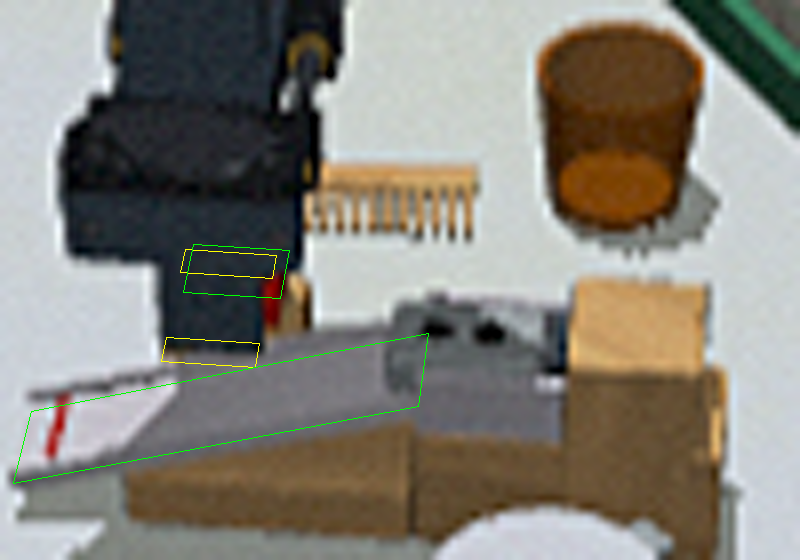

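The alignment matches: the slide finger sits between the kerbs and the other finger is over the button. Pressing now.

```bash
python3 -m crank '[[0,0,-0.006,0,0.0365],[0,0,-0.01,0,0.0365],[0,0,-0.013,0,0.0365],[0,0,-0.0155,0,0.0365],[0,0,-0.0155,0,0.0365],[0,0,-0.0155,0,0.0365],[0,0,-0.0155,0,0.0365],[0,0,-0.0155,0,0.0365],[0,0,-0.0155,0,0.0365],[0,0,-0.0155,0,0.0365]]'
python3 - <<'E'
from h import *
s=shot('side','side3.png');t=shot('top','top3.png');st=env.read_state();print(st['tool_pos'],st['force'])
a=cv2.resize(t['image'][150:280,140:260,::-1],None,fx=3.3,fy=3.3,interpolation=2);b=cv2.resize(s['image'][140:215,225:325,::-1],None,fx=4,fy=4,interpolation=2)
c=np.zeros((430,800,3),np.uint8);c[:a.shape[0],:a.shape[1]]=a;c[:b.shape[0],400:400+b.shape[1]]=b;cv2.imwrite('pics/crop3.png',c)
E
```

```text
time: 3.45
tool_pos: [0.5075, 0.1891, 0.0727]
tool_rot: [[-0.892, 0.453, 0.001], [0.453, 0.892, 0.0], [-0.001, 0.001, -1.0]]
force: [3.0, 1.0, 3.2]
width: 0.0365
gripper_force: 2.1
[0.5073814  0.18906167 0.07258472] [3.29901673 1.66345594 3.56818592]
```

View pics/crop3.png

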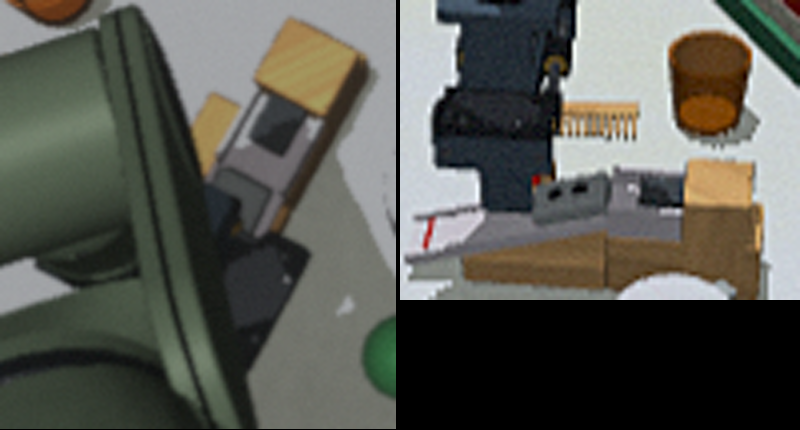

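The fob has left the nest and rests on the slide against the finger, at crop ≈(570,195). I'll check that it lies flat and still using an overlay of the expected flat pose.

```bash
python3 -m crank '[[0,0,0,0,0.0365],[0,0,0,0,0.0365],[0,0,0,0,0.0365],[0,0,0,0,0.0365],[0,0,0,0,0.0365]]'
python3 - <<'E'
from h import *
s=shot('side','side4.png');o=load('side3.png')
print('diff',np.abs(s['image'][165:205,250:290].astype(int)-o['image'][165:205,250:290]).mean())
p=np.array([.53434,.14833]);a=-.4705;R=np.array([[np.cos(a),-np.sin(a)],[np.sin(a),np.cos(a)]])
c,n=np.cos(np.radians(18)),np.sin(np.radians(18))
im=cv2.resize(s['image'][155:215,245:325,::-1],None,fx=10,fy=10,interpolation=2)
W=lambda u,y,h:[*(R@[.03+u*c-h*n,y]+p),.06+u*n+h*c]
u0=-.0605
# front touches finger face at dock x=-.0265 with its upper part
u0=-(.0565-.016*n)/c
for h in(0,.016):
  P=np.array([W(u0,.017,h),W(u0+.052,.017,h),W(u0+.052,-.017,h),W(u0,-.017,h)])
  cv2.polylines(im,[((proj(s,P)-[245,155])*10+5).astype(int)],True,(0,255,255) if h else (0,255,0),1)
cv2.imwrite('pics/crop4.png',im)
for i in range(3):
  st=env.read_state();print(st['force'],st['gripper_force'],st['tool_pos'])
E
```

```text
time: 4.05
tool_pos: [0.5073, 0.189, 0.0725]
tool_rot: [[-0.892, 0.453, 0.0], [0.453, 0.892, 0.0], [-0.0, 0.0, -1.0]]
force: [3.1, 2.3, 3.8]
width: 0.0361
gripper_force: 2.1
diff 3.5004166666666667
[3.69625701 0.73736721 4.21199069] 2.1181483336840756 [0.507293   0.18901242 0.07251897]
[3.69625701 0.73736721 4.21199069] 2.1181483336840756 [0.507293   0.18901242 0.07251897]
[3.69625701 0.73736721 4.21199069] 2.1181483336840756 [0.507293   0.18901242 0.07251897]
```

View pics/crop4.png

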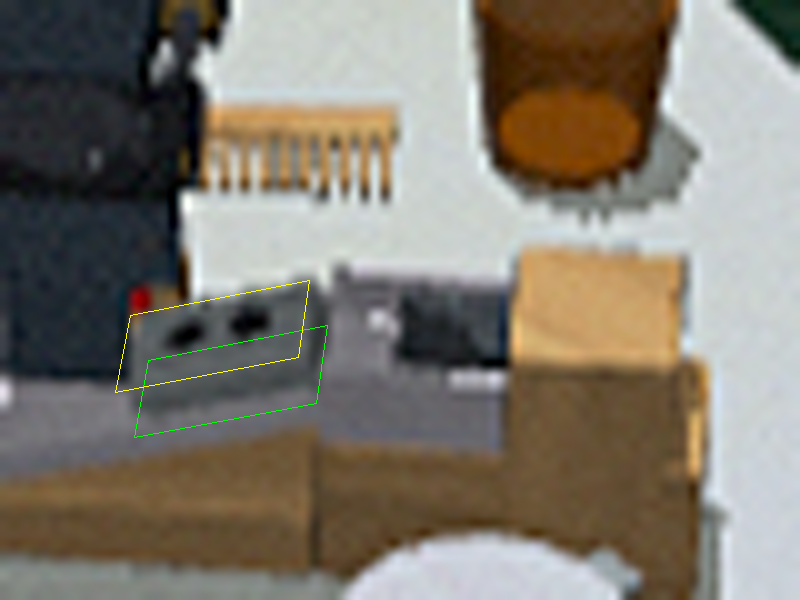

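The fob lies parallel to the slide, but its rear end is only 1–2 mm past the upper edge. For margin I'll ease the finger 4 mm down-slide with the button kept pressed.

```bash
python3 -m crank '[[-0.0009,0.0005,0,0,0.0365],[-0.0018,0.0009,0,0,0.0365],[-0.0027,0.0014,-0.0003,0,0.0365],[-0.0036,0.0018,-0.0006,0,0.0365],[-0.0036,0.0018,-0.0006,0,0.0365],[-0.0036,0.0018,-0.0006,0,0.0365],[-0.0036,0.0018,-0.0006,0,0.0365],[-0.0036,0.0018,-0.0006,0,0.0365],[-0.0036,0.0018,-0.0006,0,0.0365],[-0.0036,0.0018,-0.0006,0,0.0365]]'
python3 - <<'E'
from h import *
s=shot('side','side5.png')
cv2.imwrite('pics/crop5.png',cv2.resize(s['image'][155:215,245:325,::-1],None,fx=10,fy=10,interpolation=2))
E
```

```text
time: 5.1
tool_pos: [0.5031, 0.1905, 0.0717]
tool_rot: [[-0.892, 0.453, -0.001], [0.453, 0.892, -0.001], [0.001, -0.001, -1.0]]
force: [0.8, -2.9, 4.8]
width: 0.0365
gripper_force: 2.3
```

View pics/crop5.png

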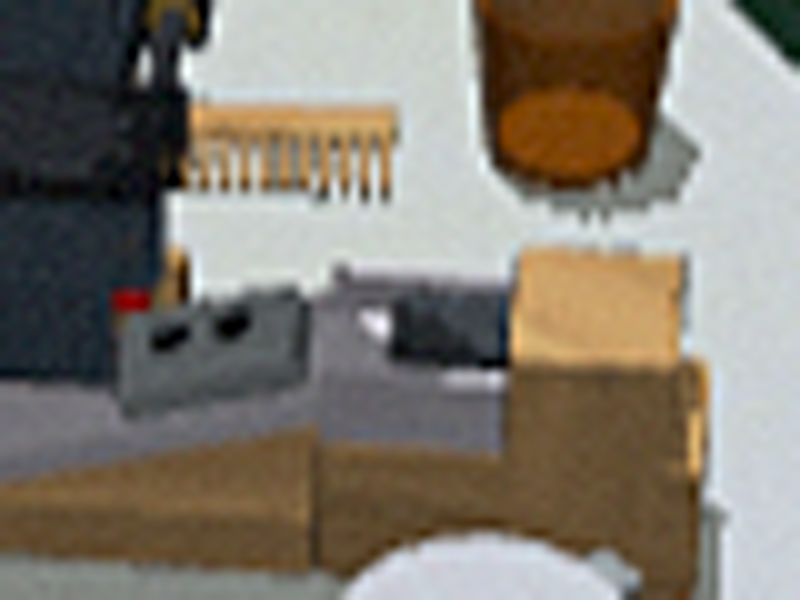

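The fob followed the finger: it lies flat on the slide at crop (215,345), touching the finger, with its rear clear of the nest edge. The button is still pressed, so I'm handing in.

```bash
python3 -c "
from workcell import env
print(env.finish_job())"
```

```text
the job is handed in; nothing more can be done
None
```

I pressed the button, and the fob popped out and was stopped by the other finger; I handed in at about 5 s with it lying flat on the slide against that finger, and no verdict came back.

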